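Stand the fallen perfume carton back in its display row

ROBOT

A 6-joint arm with a two-finger parallel gripper is mounted at the origin on the work surface. World frame = base frame: x ahead of the robot, y to its left, z up, the work surface at z = 0. Lengths are in mm, angles in rad, forces in N, time in s.
With the tool pointing down it reaches from about 300 to 950 mm from the base axis. Payload 3.1 kg.
Tool frame: the origin (TCP) lies midway between the tips of the shut fingers; the grasp point (between the pads) lies 19 mm behind it (env.tcp_to_grasp is the distance from the TCP to the grasp point, in mm); z points along the fingers, y is the line along which they close (so a half turn about z gives the same grasp; the last joint's range is limited). The gripper opens to 85 mm and grips with 20 to 120 N. Pads are 22 mm wide; open, the fingers measure 114 mm over their backs; the gripper's body (76 mm by 85 mm) begins 54 mm behind the grasp point. The pads swing forward as they close: fully open they stand 13 mm farther back than shut.
Start: joints at [1.092, 0.308, 1.634, -0, 1.2, -0.07], TCP at [248.468, 573.494, 231.272] pointing down, gripper open.
Joint ranges: [-3.06, 3.06], [-0.79, 1.96], [0.05, 2.63], [-1.19, 4.34], [0.05, 2.64], [-2.94, 2.94]. Speed limits (rad/s): [2.79, 2.79, 3.14, 3.14, 3.14, 3.14].

INTERFACE

Orientations are given as a unit quaternion [x, y, z, w].
In Python, from rig import env gives the robot as it stands.
- The arm moves only by the shell command python3 -m jog 'ROWS'. ROWS is a JSON object of lists of equal length, an entry for each row: "dp": the shift along the tool's x, y, z in cm, a list of three; "twist": the turn about the tool's z in degrees; "gripper": the finger opening in cm, from 0 to 8.54. A call has 1 to 10 rows; each row is the pose to reach, as a shift and turn from the pose commanded when the call began, along the tool's axes at that moment; what a row does not reach only later rows make up. A row lasts 1/12 s, in which the tool goes at most 41.7 mm and 7.16 degrees, less where a joint would pass 70% of its speed; a pose out of reach is approached as far as the arm can. A call with a gripper value outside its range is refused whole. The fingers move at their own pace and stop on an object; the grip force is fixed at half the most. Time passes only in rows, so rows that repeat a pose let the fingers close. It gives the time, the measured TCP pose, the force, the opening and the grip force at its end, in the units of the state.
- env.state(): the state, without advancing time (a new reading comes with each control period).
- env.grab_frame(name): name is "scene" or "side" or "wrist"; returns the picture (384x512x3 uint8, red, green, blue); there is no depth.
- env.camera_params(name): a dict with "fx", "fy", "cx", "cy" (pixels), "world_to_cam" (4x4, takes a point from world to camera coordinates). Camera axes: x right, y up, looking along -z (the intrinsics and any distortion apply to the point x, -y, -z); pixel columns grow to the right and rows downward; lengths in mm; the calibration is good to about 2 mm. A picture is of the moment at which its call begins: read the wrist's pose just before it. camera_params takes no time and is no camera call; for the wrist camera it gives the pose at the moment of the call.
- env.sign_off(): hands the job in; it is judged then, once.
The state is a dict: "time_s": time; "joint_positions": joint angles; "joint_velocities": joint speeds; "tau": joint torques, N m; "eef_pos": TCP position; "tool_rot": TCP orientation; "contact_force": force on the tool from outside, world axes, zero at the start; "torque": the same for the moment, N m; "grip_width": finger opening in mm; "grasp_force": force on a finger pad.
Only numpy, scipy, OpenCV 4.12 (cv2) and the standard library are available. Lean on these libraries where they do the work, as an engineer would, in place of code of your own. Each camera call takes 0.05 s, during which the arm holds its last target. There are 200 camera calls.

TASK

One perfume carton lies flat on the table: stand it up on its short thin edge on the display tray, at the open end of the row of three standing cartons, face to face and squarely in line with them. Slide the bookend up snugly against it so that all four stand upright, held together between end wall and bookend. Do not knock over the standing cartons or disturb the other things on the table.

Things in the scene. Friction and masses are not known exactly. Their poses are not given: they have to be found in the camera images.
- carton: the carton lying flat: black closed box with gold bands, 150 long x 60 wide x 30 thick mm, about 0.18 kg. Origin at its centre; its y axis is the long (150) side, x the 60 side, z the 30 side. At the start z is up and y lies within about 0.5 rad of the world y axis. Either short end may be the foot
- tray: the fixed wooden display tray: base plate 100 (its x) x 315 (its y) mm, 8 mm thick, from y = -165 to +150 mm. Origin at the middle of the row line, on the table (underside); z up. The row of cartons runs along its y axis, centred on x = 0, from the end wall at -y (inner face at y = -150 mm, top 108 mm above the table); the row's free face is at about y = -57 mm. No side walls
- row_wall (a point): foot of the inner face of the tray's end wall, on the tray's top surface, mid width; tray point (0, -150, 8) mm
- row0: carton standing in the row, next to the end wall: 60 (x) x 30 (y, along the row) x 150 (z, up) mm, loose, origin at its centre
- row1: the middle standing carton, same as row0
- row2: the last standing carton of the row, same as row0; the fallen carton belongs beside it on its +y side (tray's y)
- bookend (a joint): steel bookend sliding along the tray: upright plate 70 wide x 8 thick, top 110 mm above the table, on a foot 64 mm long behind it. Value in m: 0 = fully open (plate's front face at tray y = +70 mm), growing as it slides towards the row (tray -y); front face at tray y = 0.070 - value. Starts 0 to 0.035; four cartons pushed tight together read 0.100. Slides with about 2 N and stays where it is left
- bookend_face (a point): centre of the bookend plate's front face (towards the row), 60 mm above the table
- bookend_grip (a point): grip point on the bookend's black post, 10 mm below its top: post 22 mm (tray x) x 16 mm (tray y), its top 72 mm above the table, its centre 54 mm behind the plate's front face; foot under it reaches 16 mm above the table
- amber_bottle: loose bystander, leave where it is; amber glass bottle, 52 mm diameter, 95 tall, origin at the centre of its underside
- jar: loose bystander, leave where it is; glass jar with a black lid, 66 mm diameter, 75 tall, origin at the centre of its underside
- beaker: loose bystander, leave where it is; open glass beaker, 68 mm diameter, 85 tall, origin at the centre of its underside
- label_roll: loose bystander, leave where it is; roll of paper labels, a white disc 84 mm diameter, 50 tall, origin at the centre of its underside
- brush: loose bystander, leave where it is; brush lying along its x axis on the table between the robot and the tray, about 190 mm long, origin at its underside
- pump_bottle: loose bystander, leave where it is; white bottle with a black cap, 44 mm diameter, 80 tall, origin at the centre of its underside
Mind the look-alikes: they are no part of the job. What is shaped like the carton but orange is not meant.

How it is judged:
By the outcome, as a careful person would: the job done as asked, in the order asked, and still so for the second after the job is handed in, with the robot touching nothing.
It also fails if it takes over 51 s, if anything falls off the work surface, if the arm or the gripper's body presses on something with over 40 N, if the wrist force passes 120 N, or if a joint passes its speed limit or range.

## Working session

There is one attempt and no reset: what is moved stays moved. The work goes in short steps, Python scripts to look and compute and a shell command to move; the robot and the scene stay as the last step left them, time stands still between calls to the robot, and variables do not carry over. Pictures are saved under pics/ and viewed, at most 10 in all, crops included, and the job is handed in when it is done.

```bash
ls; mkdir -p pics
python3 - <<'E'
from rig import env
import cv2
for n in("scene","side"):
    cv2.imwrite(f"pics/{n}0.png",env.grab_frame(n)[:,:,::-1])
    print(n,env.camera_params(n))
s=env.state();print(s)
E
```

```text
pics
scene {'fx': 410.0102327571246, 'fy': 410.0102327571246, 'cx': 264.9879683528366, 'cy': 191.4296999369673, 'world_to_cam': array([[ 3.15047860e-01,  9.49017228e-01, -1.05425909e-02,
        -2.38820919e+02],
       [-6.69008148e-01,  2.29944188e-01,  7.06791177e-01,
         2.73140154e+02],
       [ 6.73181212e-01, -2.15619969e-01,  7.07343683e-01,
        -1.41255303e+03],
       [ 0.00000000e+00,  0.00000000e+00,  0.00000000e+00,
         1.00000000e+00]])}
side {'fx': 400.1683229805316, 'fy': 400.1683229805316, 'cx': 252.2886677462304, 'cy': 194.85467904135572, 'world_to_cam': array([[ 9.48670923e-01, -3.15247307e-01,  2.53498471e-02,
        -4.96979199e+02],
       [ 1.44193977e-01,  5.02472128e-01,  8.52484520e-01,
        -1.77956591e+02],
       [-2.81481041e-01, -8.05071982e-01,  5.22137461e-01,
        -8.31478256e+02],
       [ 0.00000000e+00,  0.00000000e+00,  0.00000000e+00,
         1.00000000e+00]])}
{'time_s': 0.1, 'joint_positions': array([ 1.09231448e+00,  3.08916980e-01,  1.63503998e+00, -3.42249035e-06,
        1.19970251e+00, -6.97045044e-02]), 'joint_velocities': array([-0.00166439, -0.00223843, -0.00216389,  0.00040932,  0.00312603,
       -0.00073884]), 'tau': array([-8.65326401e-04, -4.16401720e+01, -2.77647382e+01, -1.28226393e-04,
        4.07138898e-03, -3.06292327e-05]), 'eef_pos': array([248.11915457, 572.83828873, 230.17168785]), 'tool_rot': array([ 2.02967877e-01,  9.79184851e-01, -9.95265746e-04, -2.78182788e-04]), 'contact_force': array([-0.61634363, -1.35199445, -0.55675332]), 'torque': array([ 0.04465594, -0.00304457,  0.02290003]), 'grasp_force': 0.0, 'grip_width': 85.20747736065307}
```

View pics/scene0.png

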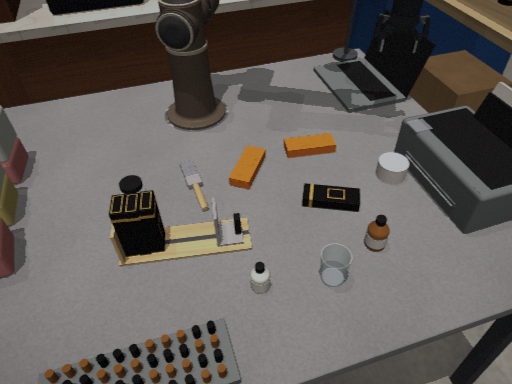

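View pics/side0.png

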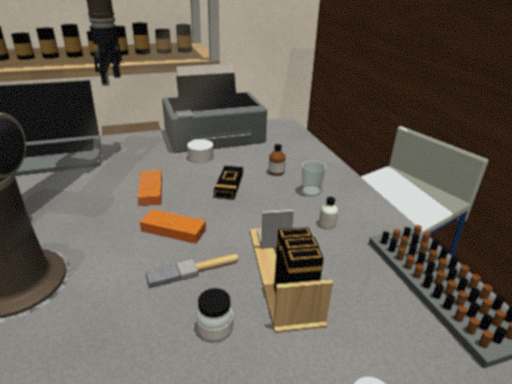

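The scene view shows the black carton lying at about (331,197), the tray spanning (113–252, 220–262) with the row at its left end, and the bookend at about (228,225). The side view shows the carton at (229,182), the tray wall at (302,302) and the plate at (278,225). I'll start with rough ray-casts, then enlarge the pictures for precise corners.

```bash
cat > h.py <<'E'
import numpy as np,cv2
from rig import env
def ray(n,uv,z,P=None):
    P=P or env.camera_params(n);M=P["world_to_cam"];R=M[:3,:3];c=-R.T@M[:3,3]
    d=R.T@np.array([(uv[0]-P["cx"])/P["fx"],-(uv[1]-P["cy"])/P["fy"],-1]);return (c+d*(z-c[2])/d[2])
def proj(n,p,P=None):
    P=P or env.camera_params(n);M=P["world_to_cam"];q=M[:3,:3]@np.array(p,float)+M[:3,3]
    return np.array([P["cx"]+P["fx"]*q[0]/-q[2],P["cy"]-P["fy"]*q[1]/-q[2]])
def tool():
    from scipy.spatial.transform import Rotation as Ro
    s=env.state();return s,Ro.from_quat(s["tool_rot"]).as_matrix()
def towards(p,yaw_dir=None):
    s,R=tool();d=R.T@(np.array(p,float)-s["eef_pos"]);tw=None
    if yaw_dir is not None:
        v=R.T@np.array([*yaw_dir,0]);tw=np.degrees(np.arctan2(-v[0],v[1]));tw=(tw+90)%180-90
    return np.round(d/10,2),tw
E
python3 - <<'E'
from h import *
for n,L in dict(scene=[((331,197),30),((250,221),8),((252,246),8),((122,262),8),((204,208),10),((188,162),5),((248,167),30),((310,146),30),((131,185),75),((260,285),0),((334,280),0),((376,245),0),((392,178),0)],
  side=[((229,182),30),((277,328),8),((326,325),8),((252,232),8),((238,259),10),((150,275),10)]).items():
    P=env.camera_params(n)
    for uv,z in L: print(n,uv,z,ray(n,uv,z,P).round(0))
im=cv2.imread("pics/scene0.png");a=cv2.resize(im[170:275,100:270],None,fx=4.5,fy=4.5,interpolation=cv2.INTER_CUBIC)
cv2.imwrite("pics/z1.png",a)
im=cv2.imread("pics/side0.png");a=cv2.resize(im[155:335,200:360],None,fx=3.3,fy=3.3,interpolation=cv2.INTER_CUBIC)
cv2.imwrite("pics/z2.png",a)
E
```

```text
scene (331, 197) 30 [549. 252.  30.]
scene (250, 221) 8 [541.  32.   8.]
scene (252, 246) 8 [619.  13.   8.]
scene (122, 262) 8 [ 565. -290.    8.]
scene (204, 208) 10 [460. -70.  10.]
scene (188, 162) 5 [257. -75.   5.]
scene (248, 167) 30 [364.  80.  30.]
scene (310, 146) 30 [334. 283.  30.]
scene (131, 185) 75 [ 382. -236.   75.]
scene (260, 285) 0 [724.  -0.   0.]
scene (334, 280) 0 [765. 163.   0.]
scene (376, 245) 0 [708. 302.   0.]
scene (392, 178) 0 [510. 464.  -0.]
side (229, 182) 30 [528. 225.  30.]
side (277, 328) 8 [ 478. -283.    8.]
side (326, 325) 8 [ 567. -303.    8.]
side (252, 232) 8 [526.   8.   8.]
side (238, 259) 10 [463. -80.  10.]
side (150, 275) 10 [272. -76.  10.]
```

Run:
```python
from h import *
print(towards((540,200,380),(1,0)), towards((545,-60,380),(0.98,-0.17)))
P=env.camera_params("wrist");M=P["world_to_cam"];print(P["fx"],-M[:3,:3].T@M[:3,3],-M[2,:3],M[0,:3])
```

```text
(array([-41.6 , -22.64, -14.94]), np.float64(66.57890458965454)) (array([-52.39, -46.3 , -14.89]), np.float64(76.42002151079066))
324.4947944279205 [184.07773102 600.72008491 373.24268043] [ 0.25364277 -0.11142735 -0.96085862] [ 0.39667975  0.91795542 -0.00173843]
```

View pics/z1.png

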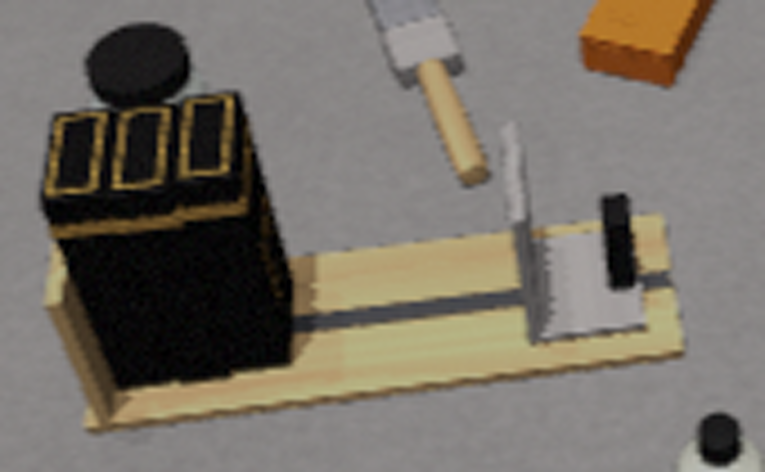

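```bash
python3 -m jog '{"dp":[[-4,-2,-2.5],[-8,-4,-5],[-12,-6.5,-7.5],[-16,-8.5,-10],[-20,-11,-13],[-24,-13,-15],[-28,-15,-15],[-32,-17.5,-15],[-36,-19.5,-15],[-41.5,-22.5,-15]],"twist":[7,14,21,28,35,42,49,56,63,67],"gripper":[8.5,8.5,8.5,8.5,8.5,8.5,8.5,8.5,8.5,8.5]}'
python3 - <<'E'
from h import *
for i in range(2):
    P=env.camera_params("wrist");im=env.grab_frame("wrist")
cv2.imwrite("pics/w1.png",im[:,:,::-1])
import pickle;pickle.dump(P,open("w1.pkl","wb"));s=env.state();print(s["eef_pos"],s["joint_velocities"].round(3),s["contact_force"])
print(towards((545,-60,380),(0.98,-0.17)))
E
```

```text
time_s: 0.93
eef_pos: [485.6, 270.8, 377.6]
tool_rot: [0.711, 0.703, 0.001, 0.0]
contact_force: [0.8, 2.1, -0.1]
grip_width: 85.1
grasp_force: 0.0
[488.05908091 267.44635483 376.86446486] [ 0.08  -0.003  0.024  0.094  0.017  0.001] [-0.8630114   0.41688522  0.24043876]
(array([-32.65,   6.21,  -0.21]), np.float64(8.943554987802997))
```

View pics/w1.png

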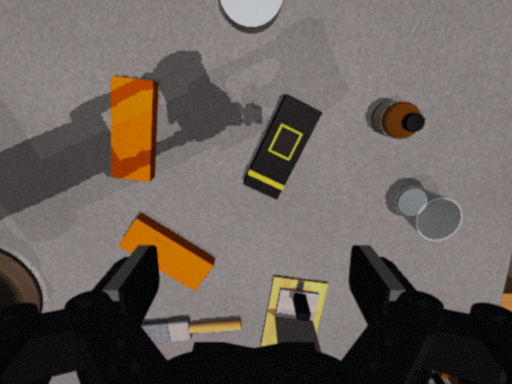

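The wrist view shows the carton at about (283,146) with corners (288,96), (321,110), (280,198) and (244,180). The tray's free end and bookend are at (295,310). I'll measure the carton and take a second wrist view over the tray.

```bash
python3 -m jog '{"dp":[[-4,0.6,-0.5],[-8,1.2,-1],[-12,2,-1.5],[-16,2.5,-2],[-20,3.2,-2.5],[-24,4,-3],[-28,4.6,-3.5],[-32,5.3,-4],[-36,6,-5],[-38.6,6.2,-5]],"twist":[0,0,0,0,0,0,0,0,0,0],"gripper":[8.5,8.5,8.5,8.5,8.5,8.5,8.5,8.5,8.5,8.5]}'
python3 - <<'E'
from h import *
import pickle
P=pickle.load(open("w1.pkl","rb"));im=cv2.imread("pics/w1.png")
def rect(im,x0,y0,x1,y1,z):
    m=np.zeros(im.shape[:2],np.uint8);c=im[y0:y1,x0:x1].astype(int)
    m[y0:y1,x0:x1]=((c.max(2)<52)|((c[...,2]-c[...,0])>60))*255
    m=cv2.morphologyEx(m,cv2.MORPH_OPEN,np.ones((3,3)))
    k=max(cv2.findContours(m,0,1)[0],key=cv2.contourArea)
    pts=np.array([ray("wrist",p[0],z,P)[:2] for p in k],np.float32)
    return cv2.minAreaRect(pts),cv2.minAreaRect(k)
r,k=rect(im,235,85,330,205,30);print(r,k);print(cv2.boxPoints(r))
for i in range(3):
    P=env.camera_params("wrist");im=env.grab_frame("wrist")
cv2.imwrite("pics/w2.png",im[:,:,::-1])
pickle.dump(P,open("w2.pkl","wb"));s=env.state();print(s["eef_pos"],s["joint_velocities"].round(3))
E
```

```text
time_s: 1.87
eef_pos: [544.6, -116.9, 428.0]
tool_rot: [0.71, 0.704, 0.0, 0.001]
contact_force: [1.2, -0.5, 0.2]
grip_width: 85.4
grasp_force: 0.0
((533.706787109375, 258.6545104980469), (148.15184020996094, 62.782814025878906), 63.80460739135742) ((280.8000183105469, 146.39999389648438), (41.14365005493164, 98.3869857788086), 26.56505012512207)
[[472.83984 206.04388]
 [529.1745  178.32942]
 [594.5737  311.26514]
 [538.2391  338.9796 ]]
[ 543.61899915 -115.02388697  425.93046047] [ 0.046 -0.013  0.02   0.022  0.007  0.007]
```

View pics/w2.png

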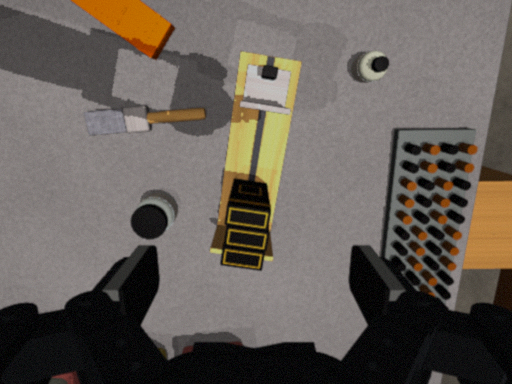

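The second wrist view shows the tray: free-end corners at about (241,53) and (300,60), the plate top at (265,107), and the row tops from (247,215) to (242,260). I'll fit the tray edges.

Run:
```python
from h import *
import pickle
P=pickle.load(open("w2.pkl","rb"));im=cv2.imread("pics/w2.png").astype(int)
m=((im[...,2]-im[...,0])>45)
m[:,:205]=0;m[:,310:]=0
L=[];R=[]
for v in range(68,172):
    c=np.flatnonzero(m[v]);
    if len(c)<5: continue
    L.append(ray("wrist",(c[0]-.0,v+.5),8,P)[:2]);R.append(ray("wrist",(c[-1]+1,v+.5),8,P)[:2])
def fit(A):
    A=np.array(A);k=np.polyfit(A[:,1],A[:,0],1);r=A[:,0]-np.polyval(k,A[:,1]);g=abs(r)<2.5;k=np.polyfit(A[g,1],A[g,0],1);return k,g.sum(),r.std()
kl=fit(L);kr=fit(R);print(kl,kr,"width",(kr[0][1]-kl[0][1])*np.cos(kl[0][0]))
T=[]
for u in range(246,297):
    c=np.flatnonzero(m[40:80,u])
    if len(c):T.append(ray("wrist",(u+.5,40+c[0]),8,P)[:2])
T=np.array(T);k=np.polyfit(T[:,0],T[:,1],1);print("end",k,np.std(T[:,1]-np.polyval(k,T[:,0])))
s=(kl[0][0]+kr[0][0])/2
xm=lambda y:(np.polyval(kl[0],y)+np.polyval(kr[0],y))/2
# end centre
y=0
for i in range(20): y=np.polyval(k,xm(y))
d=np.array([s,1])/np.hypot(s,1);e=np.array([xm(y),y]);o=e-150*d
print("dir",d,"end",e,"origin",o)
n=np.array([d[1],-d[0]]);
W=lambda x,yy,z:np.array([*(o+n*x+d*yy),z])
for n_ in("scene","side"):
    print(n_,[proj(n_,W(*q)).round(1).tolist() for q in((-50,150,8),(50,150,8),(50,-165,0),(-30,-57,158),(30,-57,158),(0,-165,108))])
print("wrist row2 top",[proj("wrist",W(*q),P).round(1).tolist() for q in((-30,-57,158),(30,-57,158),(-30,-150,158),(30,-150,158))])
# bookend plate top
for uv in((241,105),(290,111)):
    p=ray("wrist",uv,110,P)[:2]-o;print("plate",p@n,p@d)
p=ray("wrist",(270,72),72,P)[:2]-o;print("post",p@n,p@d)
for u,v,z,nm in ((150,219,75,"jar"),(205,114,10,"brushtip"),(87,123,10,"brushend"),(380,65,80,"pump")): print(nm,ray("wrist",(u,v),z,P)[:2])
```

```text
(array([1.68547003e-01, 5.20176262e+02]), np.int64(104), np.float64(0.49888202020729994)) (array([1.69913361e-01, 6.21860017e+02]), np.int64(104), np.float64(0.499668057616393)) width 100.24285056204188
end [ -0.16996289 114.80622674] 0.8360129030322506
dir [0.16685774 0.98598098] end [573.93870452  17.25794594] origin [ 548.91004338 -130.63920116]
scene [[245.9, 217.1], [250.9, 247.8], [118.0, 267.2], [152.3, 190.6], [151.2, 210.1], [107.5, 221.1]]
side [[249.4, 228.1], [288.6, 225.3], [326.8, 326.9], [278.0, 227.6], [309.2, 225.4], [306.5, 287.1]]
wrist row2 top [[228.5, 203.8], [272.8, 210.4], [219.6, 265.6], [261.5, 271.6]]
plate -33.71532969305509 70.26383796033896
plate 33.92758729658575 72.90833887129763
post -0.47260057485900114 121.27668612079908
jar [ 374.28962913 -233.71450765]
brushtip [462.792575   -71.55051831]
brushend [262.50214059 -84.22188913]
pump [723.25910377  -3.9611451 ]
```

Run:
```python
from h import *
print(towards((558,308,2),(0.897,-0.441)))
```

```text
(array([42.27,  1.09, 42.44]), np.float64(25.61485624338428))
```

```bash
python3 -m jog '{"dp":[[4,0.1,0],[8,0.2,0],[12,0.3,1],[16,0.4,2],[20,0.5,4],[24,0.6,6],[28,0.7,8],[32,0.8,10],[36,0.9,12],[40,1,13]],"twist":[3,6,9,12,15,18,20,22,24,25.6],"gripper":[8.5,8.5,8.5,8.5,8.5,8.5,8.5,8.5,8.5,8.5]}'
python3 - <<'E'
from h import *
print(towards((558,308,2),(0.897,-0.441)))
E
```

```text
time_s: 2.85
eef_pos: [553.2, 275.1, 298.4]
tool_rot: [0.848, 0.53, -0.002, -0.001]
contact_force: [1.0, 0.0, -0.7]
grip_width: 85.1
grasp_force: 0.0
(array([ 3.24, -0.91, 29.64]), np.float64(0.21381549059252336))
```

```bash
python3 -m jog '{"dp":[[2.1,-0.9,3.5],[2.1,-0.9,7.5],[2.1,-0.9,11.5],[2.1,-0.9,15.5],[2.1,-0.9,19],[2.1,-0.9,22],[2.1,-0.9,22],[2.1,-0.9,22]],"twist":[0,0,0,0,0,0,0,0],"gripper":[8.5,8.5,8.5,8.5,8.5,8.5,8.5,8.5]}'
python3 - <<'E'
from h import *
print(towards((558,308,2),(0.897,-0.441)))
P=env.camera_params("wrist");im=env.grab_frame("wrist");cv2.imwrite("pics/w3.png",im[:,:,::-1])
c=im.astype(int);m=(((c.max(2)<52)|((c[...,0]-c[...,2])>60))*255).astype(np.uint8)
m[200:]=0;m=cv2.morphologyEx(m,cv2.MORPH_OPEN,np.ones((3,3)))
k=max(cv2.findContours(m,0,1)[0],key=cv2.contourArea)
print(cv2.boundingRect(k))
r=cv2.minAreaRect(np.array([ray("wrist",p[0],30,P)[:2] for p in k],np.float32));print(r)
E
```

```text
time_s: 3.52
eef_pos: [554.1, 295.3, 78.9]
tool_rot: [0.848, 0.531, -0.003, -0.001]
contact_force: [0.4, 0.1, 0.3]
grip_width: 85.1
grasp_force: 0.0
(array([ 1.34, -0.17,  7.68]), np.float64(0.2737642489440617))
(205, 156, 97, 44)
((564.350341796875, 316.8000793457031), (26.884572982788086, 59.235408782958984), 64.23115539550781)
```

View pics/w3.png

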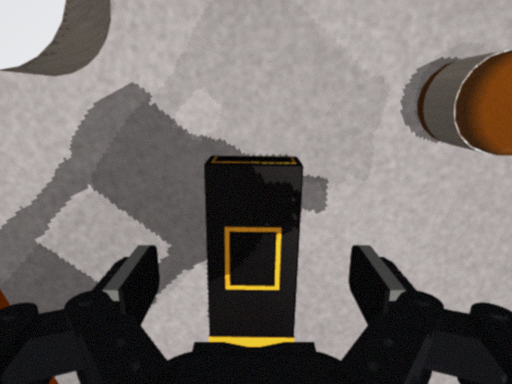

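The carton's far end sits centred between the fingers: it spans columns 206–302 (middle 254), with the end edge at row ~160. That agrees with the earlier measurement to within 4 mm, so I'm descending, gripping and lifting a little.

```bash
python3 -m jog '{"dp":[[1.5,0,2],[1.5,0,4],[1.5,0,6],[1.5,0,7],[1.5,0,7.6],[1.5,0,7.6],[1.5,0,7.6]],"twist":[0,0,0,0,0,0,0],"gripper":[8.5,8.5,8.5,8.5,8.5,8.5,8.5]}'; python3 -m jog '{"dp":[[0,0,0],[0,0,0],[0,0,0],[0,0,0],[0,0,0],[0,0,0]],"twist":[0,0,0,0,0,0],"gripper":[5,5,5,5,5,5]}'
```

```text
time_s: 4.15
eef_pos: [565.2, 308.8, 6.9]
tool_rot: [0.848, 0.53, 0.001, 0.0]
contact_force: [-0.3, 0.5, 0.1]
grip_width: 85.0
grasp_force: 0.0
time_s: 4.65
eef_pos: [565.8, 309.1, 7.4]
tool_rot: [0.848, 0.53, 0.002, 0.0]
contact_force: [0.1, 0.7, 7.7]
grip_width: 58.6
grasp_force: 64.5
```

```bash
python3 -m jog '{"dp":[[0,0,-2],[0,0,-4],[0,0,-6],[0,0,-8],[0,0,-10],[0,0,-12],[0,0,-14],[0,0,-16],[0,0,-16],[0,0,-16]],"twist":[0,0,0,0,0,0,0,0,0,0],"gripper":[5,5,5,5,5,5,5,5,5,5]}'
python3 - <<'E'
from h import *
a=env.grab_frame("side")[:,:,::-1];b=env.grab_frame("scene")[:,:,::-1]
print(env.state()["torque"],env.state()["contact_force"], proj("side",(565,309,185)),proj("scene",(565,309,185)))
cv2.imwrite("pics/l1.png",np.hstack([a[20:250,130:380],b[80:310,240:490]]))
E
```

```text
time_s: 5.48
eef_pos: [564.9, 308.5, 166.4]
tool_rot: [0.848, 0.53, 0.002, 0.0]
contact_force: [0.4, -0.2, -2.8]
grip_width: 58.8
grasp_force: 64.5
[ 0.03127977 -0.0087521   0.01411518] [ 0.56052593  0.13446696 -1.44417067] [233.48231796 119.04121274] [362.61248247 150.35992627]
```

View pics/l1.png

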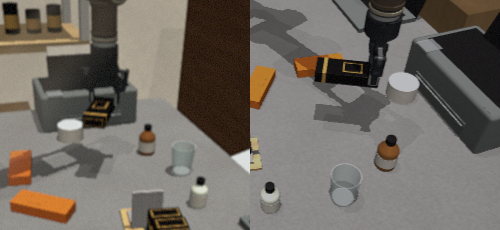

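The carton is held level with no swing: in the left half it is at (98,112), in the right at (345,72). I'll lower it near the table and test whether the opening command lets the grip force fall gradually.

```bash
python3 -m jog '{"dp":[[0,0,4],[0,0,8],[0,0,12],[0,0,14.5],[0,0,15.2],[0,0,15.2]],"twist":[0,0,0,0,0,0],"gripper":[5,5,5,5,5,5]}'; for g in 5.8 5.86; do echo; done; python3 -m jog '{"dp":[[0,0,0],[0,0,0]],"twist":[0,0],"gripper":[5.8,5.8]}'; python3 -m jog '{"dp":[[0,0,0],[0,0,0]],"twist":[0,0],"gripper":[5.88,5.88]}';python3 -m jog '{"dp":[[0,0,0],[0,0,0]],"twist":[0,0],"gripper":[5.92,5.92]}'
```

```text
time_s: 6.08
eef_pos: [560.2, 306.3, 9.0]
tool_rot: [0.848, 0.53, -0.005, -0.001]
contact_force: [-0.3, 0.2, -1.8]
grip_width: 58.9
grasp_force: 64.7


time_s: 6.25
eef_pos: [564.2, 308.3, 13.0]
tool_rot: [0.848, 0.53, 0.0, 0.0]
contact_force: [0.2, 0.5, -1.5]
grip_width: 59.2
grasp_force: 64.7
time_s: 6.42
eef_pos: [564.7, 308.5, 14.0]
tool_rot: [0.848, 0.53, 0.001, 0.0]
contact_force: [0.9, -0.6, -1.3]
grip_width: 59.1
grasp_force: 57.3
time_s: 6.58
eef_pos: [564.4, 308.4, 13.8]
tool_rot: [0.848, 0.53, 0.0, 0.0]
contact_force: [-0.1, 0.4, -1.0]
grip_width: 59.2
grasp_force: 42.4
```

The force follows the opening command, about 37 N per mm. So I'll raise the carton and loosen gradually until it swings down.

```bash
python3 -m jog '{"dp":[[0,0,-3],[0,0,-6],[0,0,-9],[0,0,-12],[0,0,-15],[0,0,-15],[0,0,-15]],"twist":[0,0,0,0,0,0,0],"gripper":[5.7,5.7,5.7,5.7,5.7,5.7,5.7]}' | tail -1;  python3 -m jog '{"dp":[[0,0,0],[0,0,0],[0,0,0]],"twist":[0,0,0],"gripper":[5.92,5.96,5.96]}'
python3 - <<'E'
from h import *
b=env.grab_frame("scene")[:,:,::-1]
cv2.imwrite("pics/l2a.png",b[80:310,240:490])
c=b[100:260,290:400].astype(int);print(env.state()["torque"])
E
python3 -m jog '{"dp":[[0,0,0],[0,0,0],[0,0,0]],"twist":[0,0,0],"gripper":[5.98,5.98,5.98]}';python3 - <<'E'
from h import *
a=cv2.imread("pics/l2a.png");b=env.grab_frame("scene")[:,:,::-1]
print(np.abs(a.astype(int)-b[80:310,240:490]).max(2).__gt__(40).sum())
cv2.imwrite("pics/l2.png",np.hstack([a,b[80:310,240:490]]))
E
```

```text
grasp_force: 66.3
time_s: 7.42
eef_pos: [562.5, 307.5, 160.8]
tool_rot: [0.848, 0.53, -0.002, -0.0]
contact_force: [0.8, -0.1, -0.5]
grip_width: 59.5
grasp_force: 28.5
[ 0.08925222 -0.04589518 -0.02760592]
time_s: 7.72
eef_pos: [563.8, 308.1, 162.6]
tool_rot: [0.848, 0.53, -0.0, -0.0]
contact_force: [0.7, -0.1, -0.9]
grip_width: 60.0
grasp_force: 21.6
136
```

```bash
cat >> h.py <<'E'
def gold(n="side",box=(190,60,280,200)):
    c=env.grab_frame(n).astype(int);x0,y0,x1,y1=box
    m=np.zeros(c.shape[:2],bool);d=c[y0:y1,x0:x1]
    m[y0:y1,x0:x1]=(d[...,1]-d[...,2]>40)&(d[...,1]>0.6*d[...,0])
    v,u=np.nonzero(m);return (n,len(u))+((u.mean().round(1),v.mean().round(1),u.min(),u.max(),v.min(),v.max()) if len(u) else ())
def see(): print(gold(),gold("scene",(290,110,400,240)))
E
python3 -c "from h import *;see()"
python3 -m jog '{"dp":[[0,0,0],[0,0,0]],"twist":[0,0],"gripper":[6,6]}'|tail -2;python3 -c "from h import *;see()"
python3 -m jog '{"dp":[[0,0,0],[0,0,0]],"twist":[0,0],"gripper":[6.01,6.01]}'|tail -2;python3 -c "from h import *;see()"
```

```text
('side', 102, np.float64(227.6), np.float64(123.5), np.int64(190), np.int64(279), np.int64(60), np.int64(158)) ('scene', 232, np.float64(322.3), np.float64(146.1), np.int64(290), np.int64(382), np.int64(133), np.int64(234))
grip_width: 59.9
grasp_force: 13.3
('side', 97, np.float64(226.4), np.float64(123.7), np.int64(190), np.int64(279), np.int64(60), np.int64(157)) ('scene', 238, np.float64(322.8), np.float64(146.3), np.int64(290), np.int64(382), np.int64(133), np.int64(234))
grip_width: 60.0
grasp_force: 3.8
('side', 181, np.float64(229.0), np.float64(137.8), np.int64(190), np.int64(279), np.int64(60), np.int64(157)) ('scene', 179, np.float64(325.4), np.float64(153.7), np.int64(290), np.int64(382), np.int64(133), np.int64(231))
```

```bash
python3 -m jog '{"dp":[[0,0,0],[0,0,0]],"twist":[0,0],"gripper":[6.005,6.005]}'|tail -3;python3 - <<'E'
from h import *
see()
a=env.grab_frame("side")[:,:,::-1];b=env.grab_frame("scene")[:,:,::-1]
cv2.imwrite("pics/l3.png",cv2.resize(np.hstack([a[70:220,170:300],b[90:240,290:420]]),None,fx=3,fy=3))
see()
E
```

```text
contact_force: [-0.3, 1.1, -0.5]
grip_width: 59.9
grasp_force: 1.6
('side', 27, np.float64(227.9), np.float64(99.0), np.int64(190), np.int64(279), np.int64(60), np.int64(157)) ('scene', 139, np.float64(326.9), np.float64(145.4), np.int64(290), np.int64(391), np.int64(133), np.int64(232))
('side', 30, np.float64(227.7), np.float64(98.2), np.int64(190), np.int64(279), np.int64(60), np.int64(157)) ('scene', 142, np.float64(326.4), np.float64(147.7), np.int64(290), np.int64(380), np.int64(133), np.int64(230))
```

View pics/l3.png

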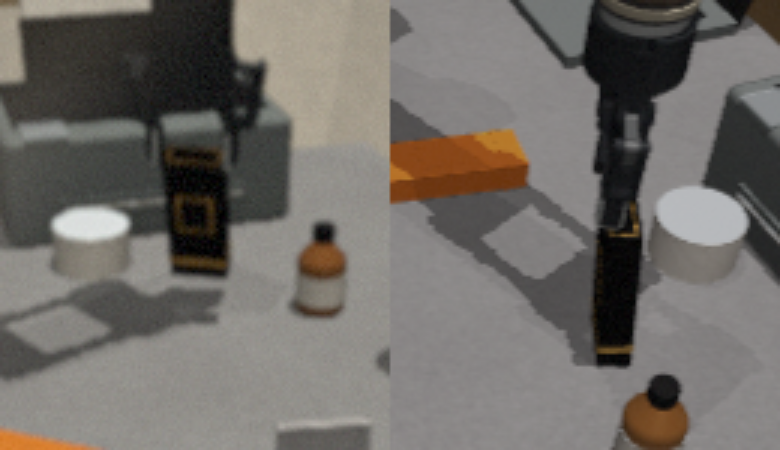

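The carton now hangs upright: side bottom at full-frame (237,161) and top at (235,119); scene bottom at (364,211). I'm tightening the grip and measuring how far it slipped.

```bash
python3 -m jog '{"dp":[[0,0,0],[0,0,0],[0,0,0]],"twist":[0,0,0],"gripper":[5.7,5.7,5.7]}';python3 - <<'E'
from h import *
see();s,R=tool();p=s["eef_pos"];print(p)
# visible side face nearest side camera; face -y' of carton: pads axis is through centre thickness
t=np.array([.441,.897,0]);nx=np.array([.897,-.441,0])
for z in (190,175,45,30,15): print(z,"side",proj("side",[*p[:2],z]-15*t).round(1),"scene near corner",proj("scene",[*p[:2],z]+30*nx-0*t).round(1))
im=env.grab_frame("side").astype(int)
# column profile through carton
d=im[100:180,236];print([ (100+i,*map(int,d[i])) for i in range(10,72,1)])
E
```

```text
time_s: 9.12
eef_pos: [564.1, 308.2, 163.3]
tool_rot: [0.848, 0.53, 0.0, 0.0]
contact_force: [-0.8, -0.3, 0.7]
grip_width: 57.2
grasp_force: 0.0
('side', 41, np.float64(228.0), np.float64(111.5), np.int64(190), np.int64(279), np.int64(60), np.int64(167)) ('scene', 143, np.float64(329.0), np.float64(146.7), np.int64(290), np.int64(384), np.int64(133), np.int64(232))
[564.03913264 308.19726685 163.23876142]
190 side [232.3 119.4] scene near corner [362.8 156.7]
175 side [232.3 124.4] scene near corner [361.8 161.7]
45 side [232.3 165.3] scene near corner [353.9 200.3]
30 side [232.3 169.7] scene near corner [353.  204.3]
15 side [232.3 174.1] scene near corner [352.2 208.2]
[(110, 127, 132, 125), (111, 120, 123, 120), (112, 113, 115, 112), (113, 95, 99, 94), (114, 77, 81, 79), (115, 66, 69, 66), (116, 63, 65, 63), (117, 65, 68, 64), (118, 65, 64, 60), (119, 66, 67, 65), (120, 61, 63, 65), (121, 62, 62, 61), (122, 65, 65, 64), (123, 63, 65, 61), (124, 64, 61, 63), (125, 45, 45, 43), (126, 30, 28, 25), (127, 15, 11, 8), (128, 23, 22, 13), (129, 19, 10, 14), (130, 21, 13, 13), (131, 0, 0, 0), (132, 9, 19, 4), (133, 17, 21, 7), (134, 0, 0, 0), (135, 13, 9, 4), (136, 11, 17, 11), (137, 2, 0, 0), (138, 15, 15, 11), (139, 5, 14, 8), (140, 19, 15, 3), (141, 50, 36, 21), (142, 53, 39, 18), (143, 41, 33, 25), (144, 19, 10, 7), (145, 11, 10, 1), (146, 18, 18, 14), (147, 15, 9, 8), (148, 24, 19, 17), (149, 7, 5, 9), (150, 17, 15, 16), (151, 0, 0, 0), (152, 9, 9, 0), (153, 32, 26, 23), (154, 42, 26, 9), (155, 42, 30, 22), (156, 29, 25, 6), (157, 11, 9, 0), (158, 18, 15, 15), (159, 21, 15, 14), (160, 10, 7, 7), (161, 13, 14, 7), (162, 14, 14, 12), (163, 15, 14, 13), (164, 0, 0, 0), (165, 26, 14, 6), (166, 63, 45, 23), (167, 87, 65, 27), (168, 88, 66, 27), (169, 60, 44, 18), (170, 24, 16, 1), (171, 2, 6, 11)]
```

The grip closed on nothing (force 0): the carton slipped out and may be standing on the table. I'll look.

Run:
```python
from h import *
a=env.grab_frame("side")[:,:,::-1];b=env.grab_frame("scene")[:,:,::-1]
cv2.imwrite("pics/l4.png",cv2.resize(np.hstack([a[70:220,170:300],b[90:240,290:420]]),None,fx=3,fy=3))
```

```text
(no output)
```

View pics/l4.png

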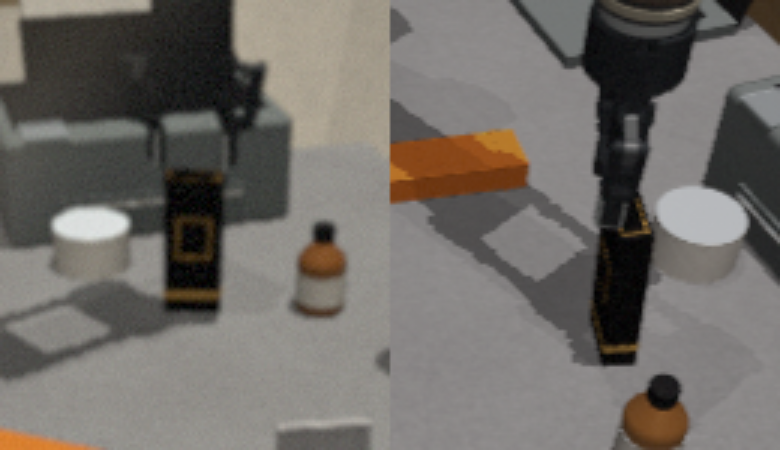

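The carton stands upright on the table, seemingly shifted a bit: side bottom at (234,174), scene bottom at (366,211). I'll measure it numerically from row profiles in both views and the wrist view.

Run:
```python
from h import *
def prof(n,x0,x1,rows):
    c=env.grab_frame(n).astype(int);out=[]
    for v in rows:
        d=c[v,x0:x1];m=(d.max(1)<48)|((d[:,1]-d[:,2]>22)&(d[:,0]<190));q=np.flatnonzero(m)
        out.append((v,x0+q[0],x0+q[-1]+1) if len(q) else (v,))
    return [tuple(map(int,o)) for o in out]
print(prof("side",215,262,range(118,184,4)))
print(prof("scene",350,385,range(150,218,4)))
P=env.camera_params("wrist");im=env.grab_frame("wrist");cv2.imwrite("pics/w5.png",im[:,:,::-1])
c=im.astype(int);m=(((c.max(2)<45)|((c[...,0]-c[...,2])>60))*255).astype(np.uint8)
for v in range(60,300,12):
    q=np.flatnonzero(m[v,165:345]); print(v,(165+q[0],165+q[-1],len(q)) if len(q) else 0,end=";")
print(env.state()["eef_pos"])
```

```text
[(118, 219, 249), (122, 224, 249), (126,), (130, 224, 243), (134, 224, 244), (138, 224, 245), (142, 223, 245), (146, 224, 243), (150, 225, 243), (154, 225, 243), (158, 225, 243), (162, 225, 243), (166, 226, 242), (170, 225, 242), (174,), (178,), (182,)]
[(150, 360, 373), (154, 360, 372), (158, 361, 375), (162, 360, 379), (166, 362, 379), (170, 362, 381), (174, 361, 380), (178, 360, 379), (182, 359, 378), (186, 358, 377), (190, 358, 376), (194, 357, 375), (198, 357, 374), (202, 358, 373), (206, 359, 373), (210, 360, 372), (214,)]
60 0;72 0;84 0;96 0;108 0;120 0;132 (np.int64(218), np.int64(296), 66);144 (np.int64(189), np.int64(298), 97);156 (np.int64(177), np.int64(299), 98);168 (np.int64(179), np.int64(301), 111);180 (np.int64(182), np.int64(302), 114);192 (np.int64(185), np.int64(285), 92);204 (np.int64(187), np.int64(210), 23);216 0;228 0;240 (np.int64(185), np.int64(322), 13);252 (np.int64(165), np.int64(344), 33);264 (np.int64(173), np.int64(334), 40);276 (np.int64(168), np.int64(339), 49);288 (np.int64(165), np.int64(344), 50);[564.01809042 308.20777986 163.18938887]
```

Run:
```python
from h import *
P=env.camera_params("wrist")
im=cv2.imread("pics/w5.png").astype(int)
m=(((im.max(2)<45)|((im[...,2]-im[...,0])>60))*255).astype(np.uint8);m[230:]=0
m=cv2.morphologyEx(m,cv2.MORPH_CLOSE,np.ones((5,5)));m=cv2.morphologyEx(m,cv2.MORPH_OPEN,np.ones((5,5)))
k=max(cv2.findContours(m,0,1)[0],key=cv2.contourArea);print(cv2.contourArea(k))
a=cv2.approxPolyDP(cv2.convexHull(k),4,True)[:,0]
for p in a: print(p,"z150",ray("wrist",p,150,P)[:2].round(1),"z0",ray("wrist",p,0,P)[:2].round(1))
g=(((im[...,2]-im[...,0])>45)&(im[...,1]-im[...,0]>25));g[230:]=0;v,u=np.nonzero(g);print("gold",len(u),u.min(),u.max(),v.min(),v.max())
t=g[:, :].astype(np.uint8)*255;t=cv2.morphologyEx(t,cv2.MORPH_CLOSE,np.ones((9,9)))
for kk in cv2.findContours(t,0,1)[0]:
    if cv2.contourArea(kk)>60: print("g",cv2.boundingRect(kk),[ray("wrist",p,150,P)[:2].round(1).tolist() for p in cv2.boxPoints(cv2.minAreaRect(kk))])
```

```text
7904.0
[296 132] z150 [606.8 348.6] z0 [617.7 327. ]
[302 189] z150 [598.  321.6] z0 [600.6 274. ]
[188 206] z150 [542.4 338.7] z0 [491.6 307.5]
[178 149] z150 [552.3 366.2] z0 [510.9 361.4]
[213 133] z150 [571.  365.5] z0 [547.6 360.1]
[274 123] z150 [599.1 357. ] z0 [602.7 343.5]
gold 4265 18 454 90 229
g (18, 223, 24, 7) [[459.1, 369.0], [469.8, 363.8], [467.8, 361.1], [457.1, 366.3]]
g (184, 140, 113, 61) [[552.9, 362.3], [603.4, 346.7], [597.2, 324.3], [544.6, 340.2]]
g (210, 124, 59, 15) [[569.8, 366.3], [596.2, 358.2], [595.3, 355.3], [568.8, 363.4]]
g (389, 90, 66, 66) [[652.9, 347.4], [679.7, 334.3], [671.2, 305.0], [642.8, 318.8]]
```

The top face at z = 150 measures 58 × 28 mm, centre (575,344), long axis (0.955,−0.294), so the carton is truly upright. I'll re-grasp it from above.

```bash
python3 -m jog '{"dp":[[0,0,-1],[0,0,-2],[0,0,-3]],"twist":[0,0,0],"gripper":[8.5,8.5,8.5]}'|head -2; python3 -c "
from h import *
print(towards((575,344,116),(0.955,-0.294)))"
```

```text
time_s: 9.77
eef_pos: [564.3, 308.3, 194.6]
(array([ 3.67, -0.61,  7.86]), np.float64(-8.91125412483018))
```

```bash
python3 -m jog '{"dp":[[2,-0.3,0],[3.7,-0.6,0],[3.7,-0.6,0.5],[3.7,-0.6,1],[3.7,-0.6,1.5],[3.7,-0.6,1.5]],"twist":[-4.5,-8.9,-8.9,-8.9,-8.9,-8.9],"gripper":[8.5,8.5,8.5,8.5,8.5,8.5]}'; python3 -c "
from h import *
print(towards((575,344,116),(0.955,-0.294)))"
```

```text
time_s: 10.27
eef_pos: [573.5, 342.7, 176.3]
tool_rot: [0.805, 0.594, -0.002, -0.0]
contact_force: [0.1, -0.7, -1.0]
grip_width: 85.3
grasp_force: 0.0
(array([0.18, 0.12, 6.03]), np.float64(-0.0744949992253936))
```

```bash
python3 -m jog '{"dp":[[0.1,0.1,1.5],[0.1,0.1,3],[0.1,0.1,4.5],[0.1,0.1,5.7],[0.1,0.1,5.9],[0.1,0.1,5.9],[0.1,0.1,5.9],[0.1,0.1,5.9],[0.1,0.1,5.9],[0.1,0.1,5.9]],"twist":[0,0,0,0,0,0,0,0,0,0],"gripper":[8.5,8.5,8.5,8.5,8.5,8.5,5,5,5,5]}';python3 -m jog '{"dp":[[0,0,0],[0,0,0],[0,0,0]],"twist":[0,0,0],"gripper":[5,5,5]}'
```

```text
time_s: 11.1
eef_pos: [577.1, 345.3, 120.8]
tool_rot: [0.804, 0.594, 0.001, 0.0]
contact_force: [-0.2, -1.1, 1.8]
grip_width: 58.6
grasp_force: 65.1
time_s: 11.35
eef_pos: [577.1, 345.3, 120.7]
tool_rot: [0.804, 0.594, 0.001, 0.0]
contact_force: [-0.5, 0.2, 5.1]
grip_width: 58.6
grasp_force: 65.4
```

```bash
python3 -m jog '{"dp":[[0,0,-1.5],[0,0,-3.5],[0,0,-6],[0,0,-8.5],[0,0,-11],[0,0,-13.5],[0,0,-14],[0,0,-14]],"twist":[0,0,0,0,0,0,0,0],"gripper":[5,5,5,5,5,5,5,5]}'; python3 -c "
from h import *
see()
print(towards((543.2,-164.2,260),(0.986,-0.167)))"
```

```text
time_s: 12.02
eef_pos: [577.2, 345.3, 261.1]
tool_rot: [0.804, 0.594, 0.002, 0.0]
contact_force: [0.1, 0.9, -1.4]
grip_width: 59.4
grasp_force: 65.1
('side', 30, np.float64(220.1), np.float64(93.4), np.int64(190), np.int64(279), np.int64(60), np.int64(157)) ('scene', 136, np.float64(301.5), np.float64(146.3), np.int64(290), np.int64(384), np.int64(133), np.int64(231))
(array([-49.52,  11.92,  -0.21]), np.float64(-7.510990155116573))
```

```bash
python3 -m jog '{"dp":[[-2.5,0.6,0],[-6,1.5,0],[-9.5,2.3,0],[-13,3.1,0],[-16.5,4,0],[-20,4.8,0],[-23.5,5.7,0],[-27,6.5,0],[-30.5,7.4,0],[-34,8.2,0]],"twist":[0,-1,-2,-3,-4,-5,-6,-7,-7.5,-7.5],"gripper":[5,5,5,5,5,5,5,5,5,5]}'|head -2;  python3 -c "
from h import *
print(towards((550.6,-120.8,260),(0.986,-0.167)))"
```

```text
time_s: 12.95
eef_pos: [552.2, -5.9, 256.1]
(array([-11.36,   1.75,  -0.4 ]), np.float64(0.01225974676303565))
```

```bash
python3 -m jog '{"dp":[[-3,0.4,0],[-6,0.8,0],[-9,1.2,0],[-10.5,1.5,0],[-10.8,1.6,0],[-10.8,1.6,0],[-10.8,1.6,0]],"twist":[0,0,0,0,0,0,0],"gripper":[5,5,5,5,5,5,5]}';  python3 -c "
from h import *
print(towards((543.2,-164.1,140),(0.986,-0.167)))
env.grab_frame('wrist')
im=env.grab_frame('scene');cv2.imwrite('pics/t1.png',im[:,:,::-1])
P=env.camera_params('wrist');im=env.grab_frame('wrist')[:,:,::-1].astype(int);cv2.imwrite('pics/t2.png',im)
g=((im[...,2]-im[...,0])>45)&(im[...,1]-im[...,0]>25)&(im[...,1]<0.93*im[...,2]+20)
t=g.astype(np.uint8)*255
for kk in cv2.findContours(t,0,1)[0]:
    if cv2.contourArea(kk)>100: print(cv2.boundingRect(kk))
"
```

```text
time_s: 13.53
eef_pos: [551.1, -112.6, 257.3]
tool_rot: [0.764, 0.645, -0.001, -0.002]
contact_force: [-0.5, 0.1, -1.5]
grip_width: 59.1
grasp_force: 65.0
(array([-5.23,  0.12, 11.73]), np.float64(-0.024125544068041904))
(207, 326, 15, 11)
(288, 325, 12, 12)
(224, 324, 61, 13)
(187, 268, 135, 52)
(477, 237, 15, 13)
(478, 213, 15, 14)
(218, 198, 71, 26)
(478, 189, 16, 14)
(95, 130, 81, 33)
(209, 41, 90, 147)
(0, 0, 112, 73)[ WARN:0@1.061] global loadsave.cpp:1063 imwrite_ Unsupported depth image for selected encoder is fallbacked to CV_8U.
```

```bash
python3 -m jog '{"dp":[[-0.5,0.1,2.5],[-1,0.1,5],[-1.5,0.1,7.5],[-2,0.1,10],[-3,0.1,11],[-4,0.1,11.5],[-5,0.1,12],[-5.2,0.1,12],[-5.2,0.1,12],[-5.2,0.1,12]],"twist":[0,0,0,0,0,0,0,0,0,0],"gripper":[5,5,5,5,5,5,5,5,5,5]}';  python3 -c "
from h import *
print(towards((543.2,-164.1,129),(0.986,-0.167)))
im=env.grab_frame('scene')[:,:,::-1];b=env.grab_frame('side')[:,:,::-1]
cv2.imwrite('pics/t3.png',cv2.resize(np.hstack([im[140:280,95:245],b[180:320,220:350]]),None,fx=2.8,fy=2.8))
"
```

```text
time_s: 14.52
eef_pos: [545.5, -165.6, 140.7]
tool_rot: [0.764, 0.645, 0.001, 0.001]
contact_force: [0.2, -0.8, -0.1]
grip_width: 59.3
grasp_force: 65.1
(array([ 0.11, -0.25,  1.17]), np.float64(-0.04559711990995652))
```

View pics/t3.png

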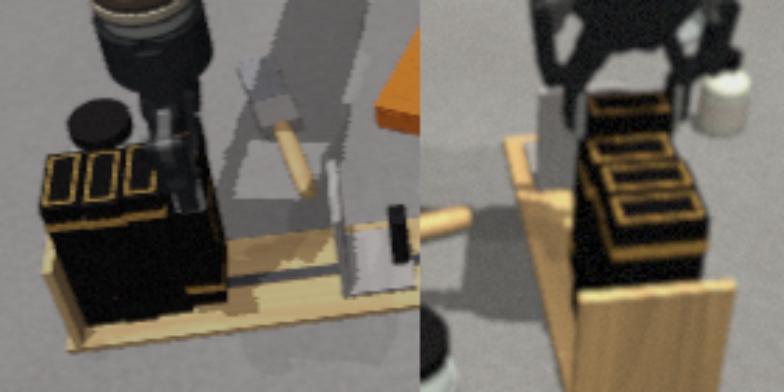

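The carton hovers about 12 mm above the tray next to row2 with a small gap. I'll check its sideways alignment from the gold top frames, then lower.

Run:
```python
from h import *
import pickle
d=np.array([.16686,.98598]);n=np.array([d[1],-d[0]]);o=np.array([548.91,-130.64])
def tops(im,name,box,zs,P=None):
    im=im.astype(int);x0,y0,x1,y1=box;m=np.zeros(im.shape[:2],np.uint8);s=im[y0:y1,x0:x1]
    m[y0:y1,x0:x1]=((s[...,2]-s[...,0])>35)*255
    m=cv2.resize(m,None,fx=4,fy=4)
    for k in cv2.findContours((m>127).astype(np.uint8),0,1)[0]:
        if cv2.contourArea(k)<900: continue
        r=cv2.minAreaRect(k);c=(np.array(r[0])-1.5)/4
        print(name,c.round(1),np.round(np.array(r[1])/4,1),[(z,((q:=ray(name,c,z,P)[:2]-o)@n).round(1),(q@d).round(1)) for z in zs])
P=pickle.load(open("w2.pkl","rb"))
tops(cv2.imread("pics/w2.png"),"wrist",(219,198,274,272),(158,),P)
tops(env.grab_frame("side")[:,:,::-1],"side",(276,208,325,266),(158,170))
print((env.state()["eef_pos"][:2]-o)@n,(env.state()["eef_pos"][:2]-o)@d)
```

```text
wrist [247.1 257.5] [26.2 51.8] [(158, np.float64(6.5), np.float64(-131.3))]
wrist [246.  238.7] [40.5 17.6] [(158, np.float64(0.6), np.float64(-103.3))]
wrist [247.2 217.5] [41.2 18.2] [(158, np.float64(-2.4), np.float64(-72.4))]
wrist [246.  225.5] [55.8 54.8] [(158, np.float64(-2.3), np.float64(-84.1))]
side [300.2 243.6] [41.1 31.2] [(158, np.float64(-0.8), np.float64(-108.4)), (170, np.float64(-5.7), np.float64(-123.1))]
2.092577279298602 -34.5591719646891
```

```bash
python3 -m jog '{"dp":[[0.1,-0.25,0.4],[0.1,-0.25,0.8],[0.1,-0.25,1.1],[0.1,-0.25,1.25],[0.1,-0.25,1.25],[0.1,-0.25,1.25]],"twist":[0,0,0,0,0,0],"gripper":[5,5,5,5,5,5]}'
```

```text
time_s: 15.17
eef_pos: [541.9, -163.4, 128.7]
tool_rot: [0.764, 0.645, -0.0, -0.0]
contact_force: [-4.8, 1.3, 11.4]
grip_width: 58.8
grasp_force: 66.7
```

```bash
python3 -m jog '{"dp":[[0,0,0],[0,0,0],[0,0,0],[0,0,0],[0,0,0]],"twist":[0,0,0,0,0],"gripper":[5.9,6,6.05,6.2,7]}'|head -4|tail -3; python3 -m jog '{"dp":[[0,0,0],[0,0,0],[0,0,-2],[0,0,-4.5],[0,0,-7.5],[0,0,-11],[0,0,-14]],"twist":[0,0,0,0,0,0,0],"gripper":[8,8,8,8,8,8,8]}'
python3 - <<'E'
from h import *
d=np.array([.16686,.98598]);n=np.array([d[1],-d[0]]);o=np.array([548.91,-130.64])
p=o+d*121-n*0.3;print(p)   # post
print(towards((*p,260),(0.986,-0.167)))
P=env.camera_params("wrist");a=env.grab_frame("wrist")[:,:,::-1];b=env.grab_frame("scene")[:,:,::-1];cv2.imwrite("pics/p1.png",a);cv2.imwrite("pics/p2.png",b)
im=a.astype(int)
g=((im[...,2]-im[...,0])>45)
t=g.astype(np.uint8)*255
for kk in cv2.findContours(t,cv2.RETR_LIST,1)[0]:
    if cv2.contourArea(kk)>200:
        r=cv2.minAreaRect(kk);q=ray("wrist",r[0],158,P)[:2]-o;print(np.round(r[0]),np.round(r[1]),(q@n).round(1),(q@d).round(1))
E
```

```text
eef_pos: [542.1, -163.4, 126.4]
tool_rot: [0.764, 0.645, 0.0, -0.0]
contact_force: [-0.4, 0.0, -0.1]
time_s: 16.17
eef_pos: [542.2, -163.5, 268.3]
tool_rot: [0.764, 0.645, 0.0, 0.0]
contact_force: [1.0, 0.1, 0.7]
grip_width: 80.2
grasp_force: 0.0
[568.804266 -11.286362]
(array([15.45,  0.08,  0.83]), np.float64(-0.00947778993099746))
[254. 298.] [17. 53.] -0.7 -134.7
[254. 297.] [22. 60.] -0.3 -134.1
[256. 266.] [55. 18.] 1.0 -103.2
[255. 266.] [24. 62.] 0.6 -103.2
[214. 269.] [13. 38.] -35.6 -106.1
[252. 234.] [57. 19.] -2.4 -73.6
[252. 234.] [63. 26.] -2.4 -73.1
[251. 197.] [60. 22.] -3.0 -40.3
[250. 197.] [66. 28.] -3.3 -40.5
[133. 101.] [17. 83.] -91.3 35.0
[276. 121.] [ 37. 244.] 16.4 19.9
[230.  87.] [176.  37.] -18.4 44.7
[70. 12.] [25. 61.] -129.7 94.6
```

The new carton stands at tray (−3.2,−40.4) and row2 at (−2.4,−73.3): upright, in line, about 3 mm gap. Next is the bookend post.

```bash
python3 -m jog '{"dp":[[3.5,0,0],[7,0,1],[10.5,0,2.5],[14,0,5],[15.6,0.1,8],[15.6,0.1,11.5],[15.6,0.1,13],[15.6,0.1,13],[15.6,0.1,13]],"twist":[0,0,0,0,0,0,0,0,0],"gripper":[5,5,5,5,5,5,5,5,5]}'|head -2
python3 - <<'E'
from h import *
d=np.array([.16686,.98598]);n=np.array([d[1],-d[0]]);o=np.array([548.91,-130.64])
p=o+d*123-n*0.5
print(towards((*p,46),(0.986,-0.167)))
P=env.camera_params("wrist");a=env.grab_frame("wrist")[:,:,::-1];cv2.imwrite("pics/p3.png",a)
for y in (121,124): print(proj("wrist",[*(o+d*y),72],P),proj("wrist",[*(o+d*(y+8)+n*11),72],P))
im=a.astype(int);m=(im.max(2)<45)
u,v=proj("wrist",[*(o+d*122),72],P).astype(int)
for vv in range(v-40,v+45,5):
    q=np.flatnonzero(m[min(vv,383),u-45:u+45]);print(vv,(u-45+q[0],u-45+q[-1],len(q)) if len(q) else 0,end="; ")
E
```

```text
time_s: 17.02
eef_pos: [567.8, -9.6, 135.0]
(array([0.05, 0.14, 8.89]), np.float64(0.007151785204698058))
[255.58872388 209.72121625] [272.17986784 198.36462284]
[255.59978744 205.47735111] [272.25534334 194.03210416]
168 (np.int64(249), np.int64(260), 12); 173 (np.int64(250), np.int64(258), 6); 178 (np.int64(246), np.int64(250), 5); 183 (np.int64(242), np.int64(267), 26); 188 (np.int64(241), np.int64(268), 28); 193 (np.int64(240), np.int64(268), 29); 198 (np.int64(239), np.int64(269), 31); 203 (np.int64(240), np.int64(269), 30); 208 (np.int64(240), np.int64(269), 30); 213 (np.int64(240), np.int64(269), 30); 218 0; 223 0; 228 0; 233 0; 238 0; 243 0; 248 0;
```

```bash
python3 -m jog '{"dp":[[0.15,0.1,2],[0.15,0.1,4],[0.15,0.1,6.5],[0.15,0.1,8.5],[0.15,0.1,8.8],[0.15,0.1,8.8],[0.15,0.1,8.8]],"twist":[0,0,0,0,0,0,0],"gripper":[5,5,5,5,5,5,5]}'; python3 -m jog '{"dp":[[0,0,0],[0,0,0],[0,0,0],[0,0,0],[0,0,0],[0,0,0]],"twist":[0,0,0,0,0,0],"gripper":[1.9,1.9,1.9,1.9,1.9,1.9]}'
```

```text
time_s: 17.65
eef_pos: [572.3, -9.0, 50.7]
tool_rot: [0.764, 0.645, 0.001, 0.001]
contact_force: [-0.4, -0.0, -0.2]
grip_width: 50.1
grasp_force: 0.0
time_s: 18.15
eef_pos: [568.4, -8.1, 50.6]
tool_rot: [0.764, 0.645, -0.002, -0.002]
contact_force: [-6.1, 0.8, 9.9]
grip_width: 20.7
grasp_force: 59.6
```

```bash
python3 -m jog '{"dp":[[-1,0,0],[-2.2,0,0],[-3.5,0,0],[-5,0,0],[-6.3,0,0],[-7.5,0,0],[-8.3,0,0],[-8.7,0,0],[-8.9,0,0],[-8.9,0,0]],"twist":[0,0,0,0,0,0,0,0,0,0],"gripper":[1.9,1.9,1.9,1.9,1.9,1.9,1.9,1.9,1.9,1.9]}'; python3 -m jog '{"dp":[[-0.2,0,0],[-0.4,0,0],[-0.4,0,0]],"twist":[0,0,0],"gripper":[1.9,1.9,1.9]}';python3 -m jog '{"dp":[[-0.1,0,0],[-0.3,0,0],[-0.3,0,0]],"twist":[0,0,0],"gripper":[1.9,1.9,1.9]}'
```

```text
time_s: 18.98
eef_pos: [553.5, -96.4, 50.6]
tool_rot: [0.764, 0.645, -0.002, -0.002]
contact_force: [-7.7, -0.3, 10.2]
grip_width: 20.9
grasp_force: 59.6
time_s: 19.23
eef_pos: [552.9, -99.8, 50.5]
tool_rot: [0.764, 0.645, -0.001, -0.002]
contact_force: [-7.3, 2.9, 10.2]
grip_width: 20.6
grasp_force: 59.6
time_s: 19.48
eef_pos: [552.4, -102.4, 50.6]
tool_rot: [0.764, 0.645, -0.001, -0.002]
contact_force: [-7.5, 2.5, 11.0]
grip_width: 20.5
grasp_force: 59.6
```

```bash
for i in 1; do python3 -m jog '{"dp":[[-0.1,0,0],[-0.2,0,0],[-0.2,0,0]],"twist":[0,0,0],"gripper":[1.9,1.9,1.9]}'|sed -n 2,4p; done; python3 -m jog '{"dp":[[-0.1,0,0],[-0.2,0,0],[-0.2,0,0]],"twist":[0,0,0],"gripper":[1.9,1.9,1.9]}'|sed -n 2,4p; python3 -m jog '{"dp":[[-0.1,0,0],[-0.1,0,0]],"twist":[0,0],"gripper":[1.9,1.9]}'|sed -n 2,4p
```

```text
eef_pos: [552.2, -103.8, 50.6]
tool_rot: [0.764, 0.645, -0.001, -0.003]
contact_force: [-6.8, 4.5, 10.2]
eef_pos: [552.1, -104.5, 50.6]
tool_rot: [0.764, 0.645, -0.0, -0.003]
contact_force: [-6.1, 9.5, 9.7]
eef_pos: [552.1, -104.5, 50.6]
tool_rot: [0.764, 0.645, 0.001, -0.004]
contact_force: [-5.6, 11.3, 10.6]
```

Snug: motion stopped and the push rose to 11 N at a bookend travel of about 98 mm. I'm releasing and retreating.

```bash
python3 -m jog '{"dp":[[0,0,0],[0,0,0],[0,0,0],[0,0,0],[0.3,0,-1],[0.4,0,-3],[0.5,0,-5.5],[0.5,0,-8.5],[1,0,-12],[3,0,-15]],"twist":[0,0,0,0,0,0,0,0,0,0],"gripper":[5,5,5,5,5,5,5,5,5,5]}'; python3 -m jog '{"dp":[[3.5,0,-0.5],[7,0,-1],[10,0,-1],[10,0,-1],[10,0,-1]],"twist":[0,0,0,0,0],"gripper":[5,5,5,5,5]}'|head -2
python3 - <<'E'
from h import *
d=np.array([.16686,.98598]);n=np.array([d[1],-d[0]]);o=np.array([548.91,-130.64])
P=env.camera_params("wrist");a=env.grab_frame("wrist")[:,:,::-1];cv2.imwrite("pics/f1.png",a)
im=a.astype(int);t=((im[...,2]-im[...,0])>45).astype(np.uint8)*255
for kk in cv2.findContours(t,cv2.RETR_LIST,1)[0]:
    if cv2.contourArea(kk)>150:
        r=cv2.minAreaRect(kk);q=ray("wrist",r[0],158,P)[:2]-o;print(np.round(r[0]),np.round(r[1]),round(r[2]),(q@n).round(1),(q@d).round(1))
s=env.grab_frame("scene")[:,:,::-1];b=env.grab_frame("side")[:,:,::-1]
cv2.imwrite("pics/f2.png",s);cv2.imwrite("pics/f3.png",b)
# side-view gold tops and scene dark row extents
c=s.astype(int)
for v in (196,205,215,225,235,245,252):
    q=np.flatnonzero(c[v,100:230].max(1)<50);print(v,100+q[0],100+q[-1],end="; ")
# bystander change since start
for nm,f in(("scene",s),("side",b)):
    z=cv2.imread(f"pics/{nm}0.png").astype(int);D=(np.abs(z-f).max(2)>60).astype(np.uint8)
    for k in cv2.findContours(cv2.morphologyEx(D,cv2.MORPH_OPEN,np.ones((3,3))),0,1)[0]:
        if cv2.contourArea(k)>25: print(nm,"chg",cv2.boundingRect(k))
E
```

```text
time_s: 20.98
eef_pos: [558.8, -80.5, 201.4]
tool_rot: [0.765, 0.644, -0.0, 0.001]
contact_force: [1.0, 0.3, 0.5]
grip_width: 49.5
grasp_force: 0.0
time_s: 21.4
eef_pos: [575.5, 21.4, 209.6]
[126. 269.] [16. 77.] 77 -83.9 114.8
[252. 255.] [172.  91.] 90 0.1 125.1
[ 41. 156.] [120.  65.] 25 -127.2 190.8
196 119 166; 205 110 168; 215 109 168; 225 113 199; 235 117 200; 245 121 160; 252 124 151; scene chg (165, 243, 17, 8)
scene chg (214, 221, 8, 13)
scene chg (183, 218, 20, 24)
scene chg (223, 213, 19, 24)
scene chg (154, 189, 28, 51)
scene chg (302, 184, 58, 28)
scene chg (224, 102, 41, 80)
scene chg (225, 84, 17, 19)
scene chg (257, 72, 9, 11)
scene chg (223, 68, 24, 7)
scene chg (203, 10, 10, 10)
scene chg (218, 8, 46, 10)
scene chg (151, 3, 9, 9)
scene chg (219, 0, 20, 4)
scene chg (196, 0, 11, 8)
side chg (263, 248, 14, 36)
side chg (259, 228, 12, 21)
side chg (281, 219, 25, 9)
side chg (144, 212, 34, 9)
side chg (223, 211, 24, 15)
side chg (24, 183, 29, 26)
side chg (214, 166, 29, 34)
side chg (11, 159, 11, 14)
side chg (0, 61, 9, 24)
side chg (255, 0, 61, 152)
side chg (86, 0, 35, 86)
side chg (0, 0, 7, 41)
```

Run:
```python
from h import *
d=np.array([.16686,.98598]);n=np.array([d[1],-d[0]]);o=np.array([548.91,-130.64])
for nm,box in(("scene",(100,180,180,226)),("side",(270,205,330,270))):
    im=cv2.imread("pics/f2.png" if nm=="scene" else "pics/f3.png").astype(int);x0,y0,x1,y1=box
    s=im[y0:y1,x0:x1];m=(((s[...,2]-s[...,0])>30)*255).astype(np.uint8)
    m=cv2.resize(m,None,fx=4,fy=4)>127
    ks,h=cv2.findContours(m.astype(np.uint8),cv2.RETR_CCOMP,1)
    for k,hh in zip(ks,h[0]):
        if hh[3]>=0 and cv2.contourArea(k)>250:   # inner hole of a frame
            r=cv2.minAreaRect(k);c=(np.array(r[0])-1.5)/4+(x0,y0);q=ray(nm,c,158)[:2]-o;print(nm,c.round(1),np.round(np.array(r[1])/4,1),"tray",(q@n).round(1),(q@d).round(1))
# plate visible (grey) top edge in scene; predicted for front face y=-30 / -28 / -24
for y in(-30,-24): print(y,proj("scene",[*(o+d*(y+4)),110]).round(1),proj("scene",[*(o+d*(y+54)),72]).round(1))
im=cv2.imread("pics/f2.png").astype(int);g=im[195:245,185:235].max(2)<45;v,u=np.nonzero(g);print("post dark",185+u.mean(),195+v.min(),195+v.max(),u.min()+185,u.max()+185,len(u))
```

```text
scene [116.2 203.5] [ 8.3 17.3] tray -2.1 -133.1
scene [130.3 202.5] [ 8.3 17. ] tray -0.4 -103.0
scene [144.5 199.5] [ 8.2 16.2] tray -4.5 -72.8
scene [158.5 198.5] [ 8.2 16.2] tray -2.6 -42.5
side [304.5 253.4] [ 6.1 26.1] tray -0.3 -135.4
side [300.6 242.4] [ 5.6 24.3] tray 0.7 -105.1
side [295.  232.3] [ 5.1 23.3] tray -2.0 -75.0
-30 [169.9 213.1] [194.2 221.3]
-24 [172.6 212.8] [196.7 221. ]
post dark 196.60655737704917 218 238 193 203 122
```

Four tops at an even 30 mm pitch, in line and upright, with the bookend tight and the robot clear.

```bash
python3 -c "
from rig import env
print(env.sign_off())"
```

```text
the job is handed in; nothing more can be done
None
```

The job is handed in: the carton stands at the open end of the row, in line with the other three and held snugly by the bookend, though on the way it slipped about a centimetre from the grip and landed upright on the table before I re-grasped it.

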